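# File two stock boards upright in the colour-marked sorter

### The arm

A 6-joint arm with a two-finger parallel gripper is mounted at the origin on the work surface. World frame = base frame: x ahead of the robot, y to its left, z up, the work surface at z = 0. Lengths are in m, angles in rad, forces in N, time in s.
With the tool pointing down it reaches from about 0.3 to 0.875 m from the base axis. Payload 6.4 kg.
Tool frame: the origin (TCP) lies at the very end of the fingers, on their centre line; the grasp point (between the pads) lies 19 mm behind it; z points along the fingers, y is the direction in which the jaws open and shut (so a half turn about z gives the same grasp; the last joint's range is limited). The gripper opens to 85 mm and grips with 20 to 120 N. Pads are 22 mm wide; open, the fingers measure 114 mm over their backs; the gripper's body (76 mm by 85 mm) begins 54 mm behind the grasp point. The pads swing forward as they close: fully open they stand 13 mm farther back than shut.
Start: joints at [-1.385, 0.181, 1.607, -0, 1.354, -0.206], TCP at [0.22, -0.531, 0.231] pointing down, gripper open.
Joint ranges: [-2.99, 2.99], [-0.89, 2.07], [0.3, 2.58], [-1.14, 4.28], [0, 2.63], [-3.12, 3.12]. Speed limits (rad/s): [2.57, 2.57, 3.01, 3.14, 3.14, 3.14].

### API

Orientations are given as a unit quaternion [w, x, y, z].
In Python, from bench import * gives the robot as it stands.
- The arm moves only by the tool arm_command, never from a script. Its argument "motion" is text: rows parted by semicolons, each of 7 numbers parted by spaces: the shift along the tool's x, y, z in units of 0.2 m (1.0 is 0.2 m), then the turn, a rotation vector about the tool's x, y, z in units of 60 degrees (1.0 is 60 degrees), then the opening, from 0 (shut) to 1 (fully open). In form: tx ty tz ax ay az grip; .... A call has 1 to 10 rows; each row shifts and turns the pose as measured when the row begins, along the tool's axes as they then stand; what a row does not reach is not made up. A row lasts 1/12 s, in which the tool goes at most 41.7 mm and 7.16 degrees, less where a joint would pass 70% of its speed; a pose out of reach is approached as far as the arm can. A call with a number of a shift or a turn outside -1 to 1 is refused whole. A call with a gripper value outside its range is refused whole. The fingers move at their own pace and stop on an object; the grip force is fixed at half the most. Time passes only in rows, so rows that do not move let the fingers close. It gives the time, the measured TCP pose, the force and the opening at its end, in the units of the state.
- get_obs(): the state, without advancing time (a new reading comes with each control period).
- camera(name): name is "side" or "top" or "wrist"; returns a dict with "img" (384x512x3 uint8, red, green, blue), "intrinsics" (3x3 intrinsics, pixels), "distortion" ([k1, k2, p1, p2, k3] as OpenCV has them; the pictures are not rectified), "pose" (4x4, takes a point from camera to world coordinates); the wrist camera has in their place "mount" (4x4, takes a point from camera to tool coordinates, whose origin is the TCP and whose axes are the flange's). Camera axes: x right, y down, z forward; pixel columns grow to the right and rows downward; lengths in m; the calibration is good to about 2 mm. A picture is of the moment at which its call begins: read the wrist's pose just before it. There is no depth.
- hand_in(): hands the job in, once; it reports no verdict.
Trained networks look in the newest picture that a camera, given by its name, has taken for a name from the list of things; names that differ only in an ending like _2 or _b are one class to them, and where a whole thing is asked for, a point or a joint stands for the part that bears it (a point fixed in the world has none). Each returns a list of dicts, best first, with "conf" (0 to 1); they miss things now and then, are a little off and sometimes report something else, mostly with a low value. They report only what shows in the picture. A call takes as long as a camera call. They do not tell look-alikes from the thing itself.
- search_frame(camera, target): "box" ([left, top, right, bottom] in pixels, round what is visible of it).
The state is a dict: "time_s": time; "q": joint angles; "dq": joint speeds; "joint_efforts": joint torques, N m; "eef_pos": TCP position; "eef_rot": TCP orientation; "wrist_force": force on the tool from outside, world axes, zero at the start; "torque": the same for the moment, N m; "opening": opening from 0.0 (shut) to 1.0 (fully open).
Only numpy, scipy, OpenCV 4.12 (cv2) and the standard library are available. Lean on these libraries where they do the work, as an engineer would, in place of code of your own. Each camera call takes 0.05 s, during which the arm holds its last target.

### The job

Take the orange and the green stock board from the leaning stand and stand each one upright on its lower edge in the blue sorter, in the slot whose clips have the board's own colour, fully down on the slot's floor. Lower the boards in rather than dropping them, and leave the black board and everything else on the bench where it is.

Things in the scene. Friction and masses are not known exactly. Their poses are not given: they have to be found in the camera images.
- board_orange: orange board: rigid plate 120 mm wide (x), 6 thick (y), 150 high (z), 0.11 kg, white card on both faces. Origin: middle of lower edge; z to the upper edge. Starts in either bay of the stand, leaning 0.45 rad (26 deg) from upright, upper edge towards the robot, -y face on the backrest. Its upper 65 mm are clear on both faces, to be gripped across the thickness.
- board_green: green board: rigid plate 120 mm wide (x), 6 thick (y), 150 high (z), 0.11 kg, white card on both faces. Origin: middle of lower edge; z to the upper edge. Starts in either bay of the stand, leaning 0.45 rad (26 deg) from upright, upper edge towards the robot, -y face on the backrest. Its upper 65 mm are clear on both faces, to be gripped across the thickness.
- slot_orange: sorter slot with orange clips on the rim at both ends; empty at the start, the orange board belongs here. Origin: centre of its floor, 6 mm above the table. x: along the slot (boards' width), y: across, z: up. 128 mm long; 10 mm wide up to 56 mm above the floor, flaring to 15 mm at 67 mm. 13 mm ribs at the ends guide a board's side edges. Clips reach 70 mm above the floor.
- slot_green: sorter slot with green clips on the rim at both ends; empty at the start, the green board belongs here. Origin: centre of its floor, 6 mm above the table. x: along the slot (boards' width), y: across, z: up. 128 mm long; 10 mm wide up to 56 mm above the floor, flaring to 15 mm at 67 mm. 13 mm ribs at the ends guide a board's side edges. Clips reach 70 mm above the floor.
- slot_black: sorter slot with black clips on the rim at both ends; already holds the black board. Origin: centre of its floor, 6 mm above the table. x: along the slot (boards' width), y: across, z: up. 128 mm long; 10 mm wide up to 56 mm above the floor, flaring to 15 mm at 67 mm. 13 mm ribs at the ends guide a board's side edges. Clips reach 70 mm above the floor.
- slot_white: sorter slot with white clips on the rim at both ends; empty, and stays empty. Origin: centre of its floor, 6 mm above the table. x: along the slot (boards' width), y: across, z: up. 128 mm long; 10 mm wide up to 56 mm above the floor, flaring to 15 mm at 67 mm. 13 mm ribs at the ends guide a board's side edges. Clips reach 70 mm above the floor.
- board_black: black stock board of the same size as the others, already standing in the black slot; loose, to be left alone. Origin: middle of its lower edge, z up.
- sorter: fixed open blue sorter bin, 136 mm (x, along the slots) x 218 mm (y) x 75 mm high, with four slots side by side at 50 mm pitch along its y; the marker clips may be in any order. Origin: centre of its underside.
- stand: fixed metal stand, base 300 (x) x 130 (y) mm, two bays 146 mm apart along x; y points away from the robot, boards' tops lean to -y. Ledge under the boards 40 mm from the centre (+y), 36 mm high, with a 30 mm lip 7 mm from the boards' mid-plane, so boards must be drawn out along their own plane. Backrest reaches 84 mm up the boards; their upper edges are 171 mm high. Origin: underside centre.
- label_roll: bystander, loose, to be left alone: white label roll lying flat, 96 mm wide, 60 mm high. Origin: centre of its underside.
- tape_roll: bystander, loose, to be left alone: brown tape roll lying flat, 90 mm wide, 45 mm high. Origin: centre of its underside.
- small_carton: bystander, loose, to be left alone: cardboard carton 110 x 80 x 60 mm. Origin: centre of its underside.
- jar: bystander, loose, to be left alone: clear jar with blue lid, 60 mm wide, 80 mm high. Origin: centre of its underside.
- blue_packs: bystander, loose, to be left alone: blue pack 90 x 140 x 50 mm. Origin: centre of its underside.
Mind the look-alikes: they are no part of the job. Of the things that look like the board_green, the smaller one is meant.

How it is judged:
By the outcome, as a careful person would: the job done as asked, in the order asked, and still so for the second after the job is handed in, with the robot touching nothing.
It also fails if it takes over 72 s, if anything falls off the work surface, if the arm or the gripper's body presses on something with over 40 N, if the wrist force passes 120 N, or if a joint passes its speed limit or range.

## Working session

There is one attempt and no reset: what is moved stays moved. The work goes in short steps, Python scripts to look and compute and a tool call to move; the robot and the scene stay as the last step left them, time stands still between calls to the robot, and variables do not carry over. Pictures are saved under pics/ and viewed, and the job is handed in when it is done.

Besides the shell and the picture viewer there is one more tool, called after ">>>" as a command line: name --argument value ..., lists and objects as JSON in quotes. arm_command: Moves the arm, as the interface text tells. Shifts and turns lie within -1 to 1; 1 stands for 0.2 m of shift or 60 degrees of turn. Its arguments: {"type":"object","properties":{"motion":{"type":"string"}},"required":["motion"]}

```bash
mkdir -p pics; ls; python3 - <<'E'
from bench import *
import cv2,numpy as np
o=get_obs(); print(o['time_s'],o['eef_pos'],o['eef_rot'],o['opening'])
for n in ['side','top','wrist']:
    c=camera(n); cv2.imwrite(f'pics/{n}0.png',c['img'][:,:,::-1])
    print(n,c['intrinsics'],c['distortion'],c.get('pose',c.get('mount')))
    for t in ['board_orange','board_green','sorter','stand','slot_orange','slot_green','slot_black','slot_white','board_black']:
        print(n,t,[(np.round(d['box']).astype(int).tolist(),round(d['conf'],2)) for d in search_frame(n,t)])
E
```

```text
pics
0.0 [ 0.21949525 -0.53086957  0.23039295] [-8.61606532e-04  9.80873196e-01  1.94645913e-01  1.57611200e-05] 1.000989678827859
side [[372.25713038   0.         254.46833391]
 [  0.         372.25713038 193.7618245 ]
 [  0.           0.           1.        ]] [-0.03848775  0.          0.          0.          0.        ] [[ 0.95327222 -0.19153759  0.23363525  0.26339138]
 [-0.30135078 -0.54795646  0.78034058 -0.92679843]
 [-0.02144261 -0.81428316 -0.58007167  0.73193065]
 [ 0.          0.          0.          1.        ]]
side board_orange []
side board_green [([244, 122, 264, 153], 0.71), ([153, 162, 212, 205], 0.69)]
side sorter [([241, 214, 324, 298], 0.73)]
side stand [([233, 144, 280, 197], 0.86)]
side slot_orange [([259, 244, 322, 268], 0.5)]
side slot_green []
side slot_black [([237, 210, 299, 234], 0.48)]
side slot_white [([251, 233, 313, 264], 0.65)]
side board_black [([246, 190, 291, 241], 0.77), ([245, 132, 273, 184], 0.65), ([254, 241, 323, 278], 0.3), ([241, 214, 321, 295], 0.22)]
top [[483.01703881   0.         257.53935831]
 [  0.         483.01703881 196.19439279]
 
[... 765 characters left out ...]
slot_white []
top board_black [([294, 183, 298, 221], 0.75)]
wrist [[271.74011157   0.         254.75688746]
 [  0.         271.74011157 199.4300655 ]
 [  0.           0.           1.        ]] [-0.06233761  0.          0.          0.          0.        ] [[-1.70727431e-04 -9.63981703e-01 -2.65968509e-01  6.83232263e-02]
 [ 9.99999448e-01 -4.40203099e-04  9.53573023e-04  5.91307205e-05]
 [-1.03630711e-03 -2.65968200e-01  9.63981246e-01 -1.42496329e-01]
 [ 0.00000000e+00  0.00000000e+00  0.00000000e+00  1.00000000e+00]]
wrist board_orange []
wrist board_green []
wrist sorter []
wrist stand []
wrist slot_orange []
wrist slot_green []
wrist slot_black []
wrist slot_white []
wrist board_black []
```

```bash
python3 - <<'E'
import cv2
for n,(a,b,c,d) in {'top':(120,100,380,295),'side':(120,100,340,310)}.items():
    im=cv2.imread(f'pics/{n}0.png')[b:d,a:c]
    cv2.imwrite(f'pics/{n}0z.png',cv2.resize(im,None,fx=min(800/(c-a),600/(d-b)),fy=min(800/(c-a),600/(d-b)),interpolation=cv2.INTER_CUBIC)); 
E
```

```text
(no output)
```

View pics/top0.png

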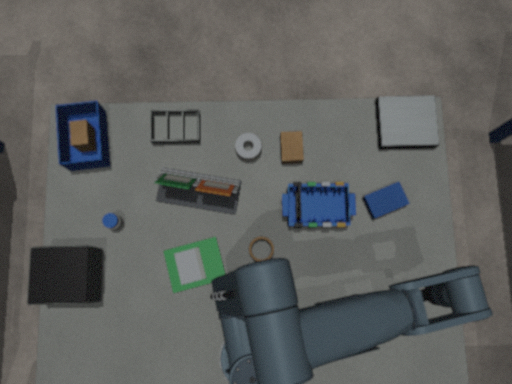

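```bash
sleep 0.1
```

```text
(no output)
```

View pics/side0.png

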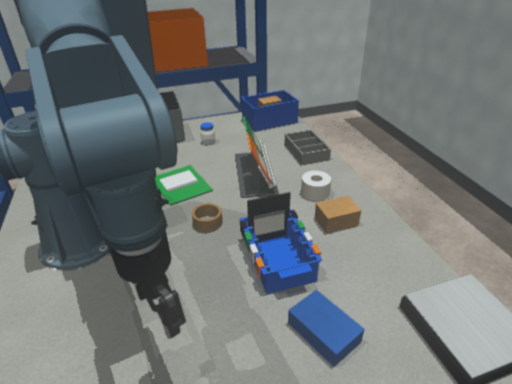

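View pics/top0z.png

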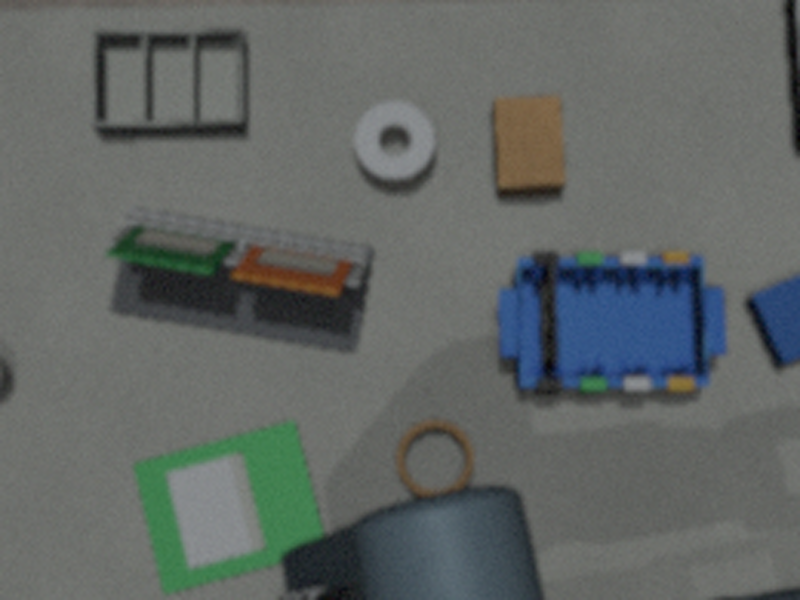

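View pics/side0z.png

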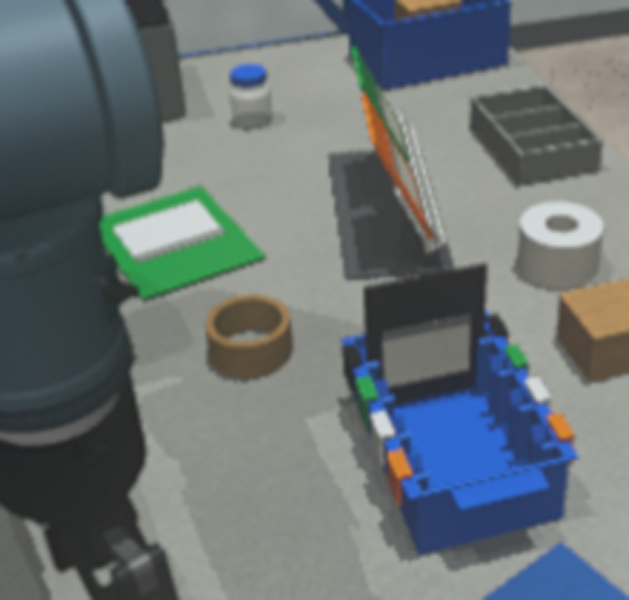

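Candidates for board_green: the small green board in the stand's left bay (top px 176,183), and the large green board lying flat (top px 195,265). The task says the smaller one, standing leaned in the stand, so it's the first; the flat one is a decoy. Clip order from +y: black, green (312), white (327), orange (341).

```bash
cat > h.py <<'E'
from bench import *
import cv2,numpy as np
from scipy.spatial.transform import Rotation as R
from scipy.optimize import least_squares
def T_now(o=None):
    o=o or get_obs(); q=np.array(o['eef_rot']); T=np.eye(4)
    T[:3,:3]=R.from_quat(q[[1,2,3,0]]).as_matrix(); T[:3,3]=o['eef_pos']; return T
def cam(n,save=None):
    T=T_now(); c=camera(n); P=c['pose'] if 'pose' in c else T@np.array(c['mount'])
    c['P']=np.array(P)
    if save: cv2.imwrite('pics/'+save,c['img'][:,:,::-1])
    return c
def proj(c,X):
    W=np.linalg.inv(c['P']); 
    p,_=cv2.projectPoints(np.array(X,float).reshape(-1,3),cv2.Rodrigues(W[:3,:3])[0],W[:3,3],c['intrinsics'],np.array(c['distortion'])); return p[:,0]
def onplane(c,px,z):
    u=cv2.undistortPoints(np.array(px,float).reshape(-1,1,2),c['intrinsics'],np.array(c['distortion']))[:,0]
    d=np.c_[u,np.ones(len(u))]@c['P'][:3,:3].T; o=c['P'][:3,3]; s=(z-o[2])/d[:,2]; return o+d*s[:,None]
def pose(p,zdir,ydir):
    z=np.array(zdir,float); z/=np.linalg.norm(z); y=np.array(ydir,float); y-=z*(y@z); y/=np.linalg.norm(y)
    T=np.eye(4); T[:3,:3]=np.c_[np.cross(y,z),y,z]; T[:3,3]=p; return T
def delta(Tt,T=None):
    T=T_now() if T is None else T; D=np.linalg.inv(T)@Tt
    t=D[:3,3]; r=R.from_matrix(D[:3,:3]).as_rotvec(); return t/0.2, r/np.radians(60)
def plan(Tt,T=None,grip=1.0,dmax=0.04,amax=7.0,show=True):
    """straight-line screw interpolation printing rows"""
    T=T_now() if T is None else T; t,r=delta(Tt,T)
    n=int(np.ceil(max(np.linalg.norm(t)*0.2/dmax,np.linalg.norm(r)*60/amax,1)))
    # constant world line: each row equals
    rows=[]; C=T.copy(); wd=(Tt[:3,3]-T[:3,3])/n; rr=np.round(r/n,4)
    for i in range(n):
        l=C[:3,:3].T@wd/0.2; rows.append(np.r_[np.round(l,3),np.round(rr,3),grip])
        C[:3,3]+=wd; C[:3,:3]=C[:3,:3]@R.from_rotvec(rr*np.pi/3).as_matrix()
    for k in range(0,n,10): print('; '.join(' '.join(f'{v:g}' for v in r) for r in rows[k:k+10]))
E
python3 - <<'E'
from h import *
c=cam('top')
print('sorter rim corners',onplane(c,[(288,184),(350,182),(288,227),(350,227)],.075).round(3))
print('clips',onplane(c,[(312,184),(327,184),(341,184),(313,225),(327,225),(341,225)],.076).round(3))
print('boards top',onplane(c,[(157,184),(190,189),(197,190),(232,196)],.171).round(3))
print('base', onplane(c,[(158,201),(236,213),(241,180)],0.0).round(3))
print(T_now().round(3))
E
```

```text
sorter rim corners [[ 0.602 -0.144  0.075]
 [ 0.604 -0.366  0.075]
 [ 0.448 -0.139  0.075]
 [ 0.443 -0.357  0.075]]
clips [[ 0.6   -0.23   0.076]
 [ 0.599 -0.283  0.076]
 [ 0.598 -0.333  0.076]
 [ 0.453 -0.227  0.076]
 [ 0.452 -0.276  0.076]
 [ 0.45  -0.325  0.076]]
boards top [[0.592 0.304 0.171]
 [0.573 0.193 0.171]
 [0.569 0.17  0.171]
 [0.546 0.053 0.171]]
base [[0.564 0.333 0.   ]
 [0.513 0.046 0.   ]
 [0.637 0.025 0.   ]]
[[ 0.924  0.382  0.     0.22 ]
 [ 0.382 -0.924  0.    -0.531]
 [ 0.     0.    -1.     0.231]
 [ 0.     0.     0.     1.   ]]
```

```bash
python3 - <<'E'
from h import *
plan(pose([.48,-.27,.27],[0,0,-1],[0,-1,0]))
E
```

```text
0.17 -0.071 -0.019 0 -0 0.037 1; 0.167 -0.078 -0.019 0 -0 0.037 1; 0.164 -0.084 -0.019 0 -0 0.037 1; 0.161 -0.091 -0.019 0 -0 0.037 1; 0.157 -0.097 -0.019 0 -0 0.037 1; 0.153 -0.103 -0.019 0 -0 0.037 1; 0.149 -0.109 -0.019 0 -0 0.037 1; 0.145 -0.115 -0.019 0 -0 0.037 1; 0.14 -0.12 -0.019 0 -0 0.037 1; 0.135 -0.125 -0.019 0 -0 0.037 1
```

>>> arm_command --motion "0.17 -0.071 -0.019 0 0 0.037 1; 0.167 -0.078 -0.019 0 0 0.037 1; 0.164 -0.084 -0.019 0 0 0.037 1; 0.161 -0.091 -0.019 0 0 0.037 1; 0.157 -0.097 -0.019 0 0 0.037 1; 0.153 -0.103 -0.019 0 0 0.037 1; 0.149 -0.109 -0.019 0 0 0.037 1; 0.145 -0.115 -0.019 0 0 0.037 1; 0.14 -0.12 -0.019 0 0 0.037 1; 0.135 -0.125 -0.019 0 0 0.037 1"

```text
time_s: 2.38
eef_pos: [0.4869, -0.2669, 0.27]
eef_rot: [0.001, 1.0, -0.014, -0.0]
wrist_force: [0.5, -0.8, 0.2]
opening: 0.999
```

```bash
python3 - <<'E'
from h import *
import pickle
print(T_now().round(3),get_obs()['q'])
c=cam('wrist','w1.png'); c['Tn']=T_now(); pickle.dump(c,open('w1.pkl','wb'))
for t in ['slot_orange','slot_green','slot_black','slot_white','board_black','sorter']:
    print(t,[(np.round(d['box']).astype(int).tolist(),round(d['conf'],2)) for d in search_frame('wrist',t)])
E
```

```text
[[ 1.    -0.028 -0.     0.487]
 [-0.028 -1.    -0.003 -0.267]
 [-0.     0.003 -1.     0.27 ]
 [ 0.     0.     0.     1.   ]] [-0.71386856  0.10499143  1.61344379 -0.00227123  1.42166665  0.88501321]
slot_orange [([284, 77, 315, 211], 0.61)]
slot_green [([203, 81, 233, 215], 0.74)]
slot_black [([161, 82, 195, 213], 0.57), ([357, 82, 477, 180], 0.17)]
slot_white [([248, 80, 273, 211], 0.7)]
board_black [([142, 94, 195, 220], 0.86)]
sorter [([134, 82, 345, 208], 0.79)]
```

View pics/w1.png

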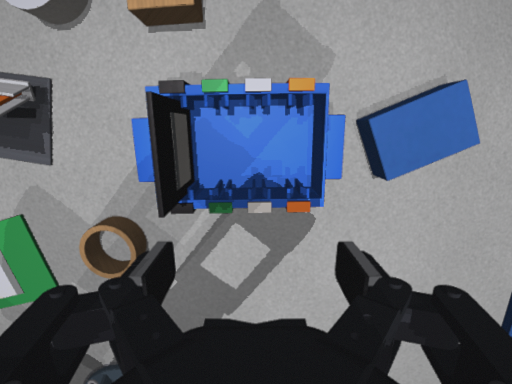

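```bash
python3 - <<'E'
import cv2
im=cv2.imread('pics/w1.png')[70:225,125:355]
cv2.imwrite('pics/w1z.png',cv2.resize(im,None,fx=3.47,fy=3.47,interpolation=cv2.INTER_CUBIC))
E
```

```text
(no output)
```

View pics/w1z.png

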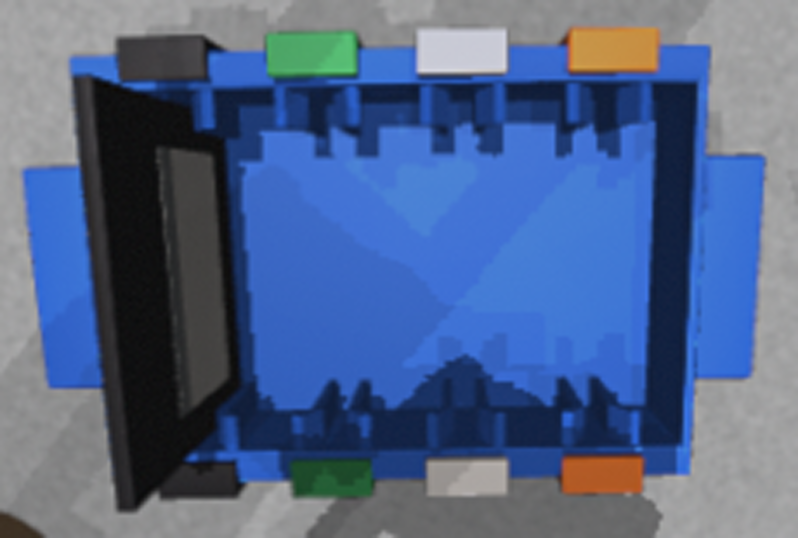

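```bash
python3 - <<'E'
from h import *
import pickle
c=pickle.load(open('w1.pkl','rb'))
u=lambda p:(np.array(p,float)+.5)/3.47-.5+[125,70]
far=u([(164-1,57),(312,50),(461.5,48),(613.5,48)]); near=u([(200,478),(332,477),(467,476),(602.5,474)])
F=onplane(c,far,.076);N=onplane(c,near,.076); print(F.round(4));print(N.round(4))
# fit similarity: y = centers
def f(p):
    x,y,th,a,b=p; ex=np.array([np.cos(th),np.sin(th)]); ey=np.array([-ex[1],ex[0]])
    r=[]
    for i in range(4):
        s=(75-50*i)/1000
        for Q,aa in ((F,a),(N,-a)):
            r.append(Q[i,:2]-(np.array([x,y])+ex*aa+ey*s))
    return np.ravel(r)
s=least_squares(f,[.52,-.25,0,.07,0]); print(s.x.round(4)); print((f(s.x)*1000).round(1).reshape(4,2,2))
rim=onplane(c,u([(72,60),(710,45),(690,473)]),.075); print(rim.round(4))
E
```

```text
[[ 0.6026 -0.1733  0.076 ]
 [ 0.6028 -0.2238  0.076 ]
 [ 0.6019 -0.2739  0.076 ]
 [ 0.6008 -0.3249  0.076 ]]
[[ 0.4544 -0.1722  0.076 ]
 [ 0.4533 -0.2218  0.076 ]
 [ 0.4523 -0.2721  0.076 ]
 [ 0.4516 -0.3228  0.076 ]]
[ 0.5275 -0.2481 -0.0132  0.0746  0.    ]
[[[-0.4  0.8]
  [ 0.5 -0.1]]

 [[ 0.5  0.3]
  [ 0.1  0.4]]

 [[ 0.2  0.2]
  [-0.3 -0. ]]

 [[-0.3 -0.8]
  [-0.3 -0.7]]]
[[ 0.6032 -0.1417  0.075 ]
 [ 0.6014 -0.3578  0.075 ]
 [ 0.4507 -0.3559  0.075 ]]
```

```bash
python3 - <<'E'
from h import *
ys=np.array([.984,-.18,0]); zd=np.sin(.45)*ys+np.array([0,0,-np.cos(.45)])
plan(pose(np.array([.568,.16,.171])-.13*zd,zd,ys))
E
```

```text
0.006 -0.169 -0.008 -0.027 0.024 -0.102 1; 0.024 -0.167 -0.012 -0.027 0.024 -0.102 1; 0.042 -0.163 -0.016 -0.027 0.024 -0.102 1; 0.06 -0.157 -0.019 -0.027 0.024 -0.102 1; 0.077 -0.15 -0.022 -0.027 0.024 -0.102 1; 0.093 -0.14 -0.024 -0.027 0.024 -0.102 1; 0.108 -0.128 -0.025 -0.027 0.024 -0.102 1; 0.122 -0.115 -0.026 -0.027 0.024 -0.102 1; 0.134 -0.101 -0.026 -0.027 0.024 -0.102 1; 0.144 -0.085 -0.025 -0.027 0.024 -0.102 1
0.153 -0.069 -0.024 -0.027 0.024 -0.102 1; 0.16 -0.051 -0.021 -0.027 0.024 -0.102 1; 0.165 -0.033 -0.019 -0.027 0.024 -0.102 1
```

>>> arm_command --motion "0.006 -0.169 -0.008 -0.027 0.024 -0.102 1; 0.024 -0.167 -0.012 -0.027 0.024 -0.102 1; 0.042 -0.163 -0.016 -0.027 0.024 -0.102 1; 0.06 -0.157 -0.019 -0.027 0.024 -0.102 1; 0.077 -0.15 -0.022 -0.027 0.024 -0.102 1; 0.093 -0.14 -0.024 -0.027 0.024 -0.102 1; 0.108 -0.128 -0.025 -0.027 0.024 -0.102 1; 0.122 -0.115 -0.026 -0.027 0.024 -0.102 1; 0.134 -0.101 -0.026 -0.027 0.024 -0.102 1; 0.144 -0.085 -0.025 -0.027 0.024 -0.102 1"

```text
time_s: 3.57
eef_pos: [0.5, 0.0594, 0.2802]
eef_rot: [0.144, 0.847, 0.499, 0.117]
wrist_force: [1.4, 0.3, 0.0]
opening: 0.997
```

>>> arm_command --motion "0.153 -0.069 -0.024 -0.027 0.024 -0.102 1; 0.16 -0.051 -0.021 -0.027 0.024 -0.102 1; 0.165 -0.033 -0.019 -0.027 0.024 -0.102 1; 0 0 0 0 0 0 1"

```text
time_s: 3.9
eef_pos: [0.5037, 0.1642, 0.2839]
eef_rot: [0.18, 0.738, 0.634, 0.147]
wrist_force: [-0.4, -0.5, -0.3]
opening: 0.998
```

```bash
python3 - <<'E'
from h import *
import pickle
print(T_now().round(3),get_obs()['q'])
c=cam('wrist','w2.png'); pickle.dump(c,open('w2.pkl','wb'))
for t in ['board_orange','board_green','stand']:
    print(t,[(np.round(d['box']).astype(int).tolist(),round(d['conf'],2)) for d in search_frame('wrist',t)])
E
```

```text
[[ 0.154  0.882  0.445  0.504]
 [ 0.988 -0.132 -0.08   0.164]
 [-0.012  0.452 -0.892  0.284]
 [ 0.     0.     0.     1.   ]] [ 0.19034615 -0.23376628  1.97450327 -0.19855336  0.968474    0.4191578 ]
board_orange [([253, 153, 262, 272], 0.57)]
board_green [([257, 15, 271, 148], 0.79), ([2, 71, 124, 269], 0.56)]
stand [([184, 24, 270, 256], 0.96), ([254, 148, 263, 272], 0.19)]
```

View pics/w2.png

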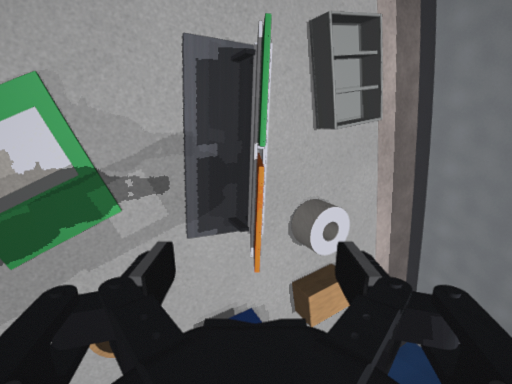

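```bash
python3 - <<'E'
import cv2
im=cv2.imread('pics/w2.png')
a=cv2.resize(im[5:155,235:290],None,fx=4,fy=4,interpolation=cv2.INTER_CUBIC)
b=cv2.resize(im[135:285,235:290],None,fx=4,fy=4,interpolation=cv2.INTER_CUBIC)
cv2.imwrite('pics/w2z.png',cv2.hconcat([a,b]))
E
```

```text
(no output)
```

View pics/w2z.png

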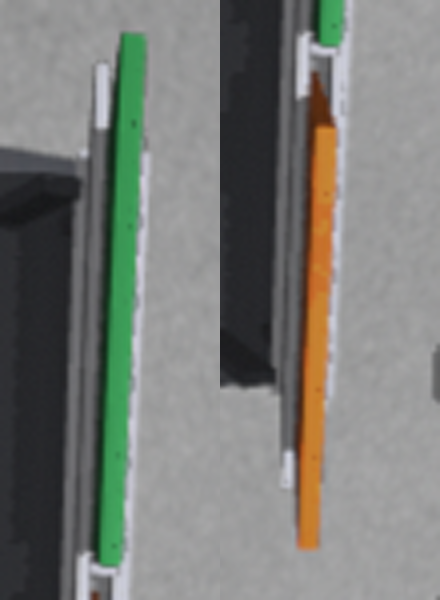

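The crop shows the top edges edge-on: green from (268,13) to (263,147), orange from (261,167) to (257,272). The green one here is the small board in the stand; the flat decoy is at left.

```bash
python3 - <<'E'
from h import *
import pickle
c=pickle.load(open('w2.pkl','rb'))
u=lambda X,Y,y0:((X+.5)/4-.5+235,(Y+.5)/4-.5+y0)
px=[u(133,33,5),u(110.5,566,5),u(105,126,135),u(89,549,135)]
W=onplane(c,px,.171); print(W.round(4))
for i in (0,2):
    d=W[i+1]-W[i]; print('len',np.linalg.norm(d),'mid',(W[i]+W[i+1])/2, 'dir',np.degrees(np.arctan2(d[0],-d[1])))
d=W[3]-W[0]; print(np.degrees(np.arctan2(d[0],-d[1])),np.linalg.norm(W[2,:2]+W[3,:2]-W[0,:2]-W[1,:2])/2)
print(get_obs()['time_s'])
E
```

```text
[[0.5987 0.3165 0.171 ]
 [0.5762 0.1992 0.171 ]
 [0.5719 0.1798 0.171 ]
 [0.55   0.0626 0.171 ]]
len 0.11938493712322655 mid [0.58746407 0.25784661 0.171     ] dir -10.885919713402703
len 0.11928082704653868 mid [0.5609397  0.12119527 0.171     ] dir -10.549492177406195
-10.86147669131324 0.13920176060156073
4.1
```

```bash
cat >> h.py <<'E'
YAW=np.radians(-10.86)
ys=np.array([np.cos(YAW),np.sin(YAW),0]); zd=np.sin(.45)*ys+np.array([0,0,-np.cos(.45)])
TOP={'o':np.array([.561,.1212,.171]),'g':np.array([.5875,.2578,.171])}
SL={'o':np.array([.5265,-.3231,.006]),'g':np.array([.5272,-.2231,.006])}
SY=-.0132
E
python3 - <<'E'
from h import *
plan(pose(TOP['o']-.02*zd,zd,ys),grip=.5)
E
```

```text
-0.046 0.008 0.182 0.006 -0 0.008 0.5; -0.046 0.009 0.182 0.006 -0 0.008 0.5; -0.045 0.011 0.182 0.006 -0 0.008 0.5
```

>>> arm_command --motion "-0.046 0.008 0.182 0.006 0 0.008 0.5; -0.046 0.009 0.182 0.006 0 0.008 0.5; -0.045 0.011 0.182 0.006 0 0.008 0.5; 0 0 0 0 0 0 0.5"

```text
time_s: 4.43
eef_pos: [0.5583, 0.1148, 0.1907]
eef_rot: [0.174, 0.755, 0.616, 0.144]
wrist_force: [-1.1, -0.1, -1.4]
opening: 0.496
```

```bash
python3 - <<'E'
from h import *
import pickle
c=cam('wrist','w3.png'); pickle.dump(c,open('w3.pkl','wb'))
print(proj(c,[TOP['o'],TOP['o']+.06*np.array([-ys[1],ys[0],0]),TOP['o']-.06*np.array([-ys[1],ys[0],0])]).round(1))
print(T_now().round(4)); plan(pose(TOP['o']+.047*zd,zd,ys),grip=.5)
E
```

```text
[[241.6 225. ]
 [239.  126.6]
 [243.9 305.8]]
[[ 0.1997  0.8779  0.4353  0.5588]
 [ 0.9799 -0.1808 -0.0848  0.1155]
 [ 0.0043  0.4434 -0.8963  0.1936]
 [ 0.      0.      0.      1.    ]]
0.015 -0.024 0.169 0.004 0.001 -0.006 0.5; 0.015 -0.023 0.169 0.004 0.001 -0.006 0.5
```

View pics/w3.png

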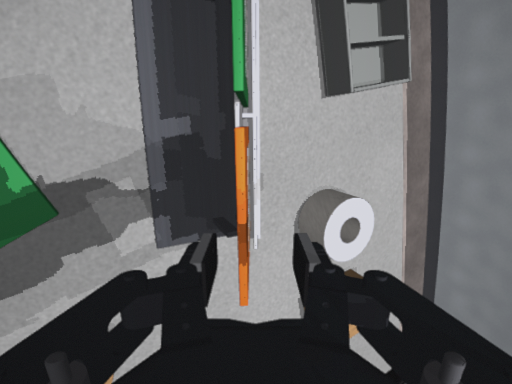

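>>> arm_command --motion "0.015 -0.048 0 0.008 0 -0.01 0.5; 0.015 0 0.1 0 0 0 0.5; 0 0 0.1 0 0 0 0.5; 0 0 0.1 0 0 0 0.5; 0 0 0 0 0 0 0.5"

```text
time_s: 4.9
eef_pos: [0.5803, 0.1152, 0.1422]
eef_rot: [0.176, 0.753, 0.617, 0.145]
wrist_force: [-0.5, -0.7, -0.3]
opening: 0.502
```

```bash
python3 - <<'E'
from h import *
print(T_now().round(4)); plan(pose(TOP['o']+.047*zd,zd,ys),grip=.5)
E
```

```text
[[ 0.1974  0.8779  0.4363  0.5803]
 [ 0.9803 -0.1776 -0.0861  0.1152]
 [ 0.0019  0.4447 -0.8957  0.1422]
 [ 0.      0.      0.      1.    ]]
0.011 -0.028 0.062 0.01 0.002 -0.009 0.5
```

>>> arm_command --motion "0.011 -0.03 0.05 0.01 0.002 -0.009 0.5; 0 0 0 0 0 0 0.5"

```text
time_s: 5.07
eef_pos: [0.58, 0.118, 0.1329]
eef_rot: [0.173, 0.751, 0.621, 0.143]
wrist_force: [-0.1, 0.2, -0.3]
opening: 0.503
```

```bash
python3 - <<'E'
from h import *
print(T_now().round(4)); plan(pose(TOP['o']+.047*zd,zd,ys),grip=.5); c=cam('wrist','w4.png')
E
```

```text
[[ 0.1876  0.8834  0.4294  0.58  ]
 [ 0.9822 -0.1688 -0.082   0.118 ]
 [ 0.      0.4371 -0.8994  0.1329]
 [ 0.      0.      0.      1.    ]]
-0.002 -0.004 0.022 0.002 -0 0.001 0.5
```

View pics/w4.png

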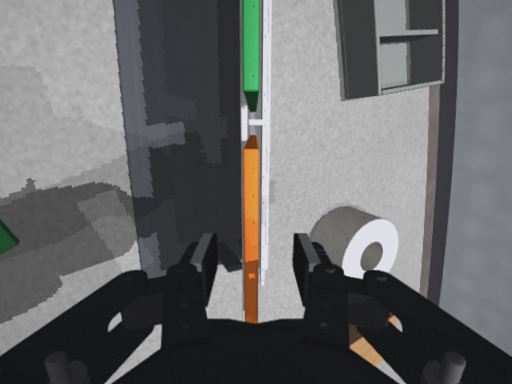

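>>> arm_command --motion "-0.002 -0.006 0.022 0 0 0 0.5; 0 0 0 0 0 0 0; 0 0 0 0 0 0 0; 0 0 0 0 0 0 0; 0 0 0 0 0 0 0; 0 0 0 0 0 0 0; 0 0 0 0 0 0 0; 0 0 0 0 0 0 0"

```text
time_s: 5.78
eef_pos: [0.5818, 0.1186, 0.1336]
eef_rot: [0.175, 0.75, 0.621, 0.146]
wrist_force: [0.2, -1.1, -0.2]
opening: 0.062
```

```bash
python3 - <<'E'
from h import *
print(T_now().round(4),get_obs()['opening'],get_obs()['torque']); plan(pose(TOP['o']+.047*zd,zd,ys),grip=0); c=cam('wrist','w5.png')
E
```

```text
[[ 0.1866  0.8806  0.4356  0.5818]
 [ 0.9824 -0.1681 -0.0811  0.1186]
 [ 0.0018  0.4431 -0.8965  0.1336]
 [ 0.      0.      0.      1.    ]] 0.061619988119416255 [0.0860784  0.27764226 0.0096631 ]
-0.007 -0.013 0.021 0.009 -0.002 0.001 0
```

View pics/w5.png

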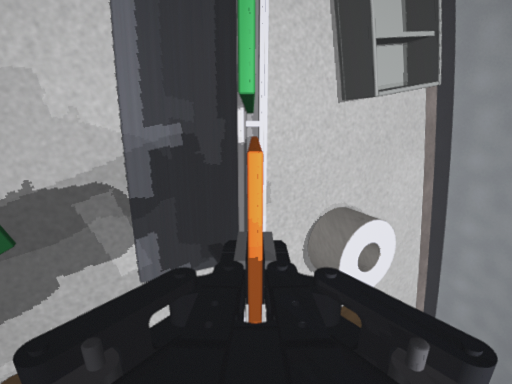

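>>> arm_command --motion "0 0 -0.05 0 0 0 0; 0 0 -0.1 0 0 0 0; 0 0 -0.1 0 0 0 0; 0 0 -0.15 0 0 0 0; 0 0 -0.15 0 0 0 0; 0 0 -0.15 0 0 0 0; 0 0 0 0 0 0 0"

```text
time_s: 6.42
eef_pos: [0.5184, 0.1298, 0.2675]
eef_rot: [0.175, 0.75, 0.62, 0.147]
wrist_force: [0.5, -0.1, -0.0]
opening: 0.067
```

```bash
python3 - <<'E'
from h import *
o=get_obs();print(T_now().round(4),o['opening'],o['wrist_force'],o['torque']); c=cam('wrist','w6.png');c=cam('top','t6.png')
E
```

```text
[[ 0.1875  0.8794  0.4376  0.5184]
 [ 0.9823 -0.1691 -0.0811  0.1298]
 [ 0.0027  0.4451 -0.8955  0.2675]
 [ 0.      0.      0.      1.    ]] 0.06664925409400697 [ 0.52689295 -0.11580892 -0.04712279] [0.08481638 0.24308954 0.0100784 ]
```

View pics/w6.png

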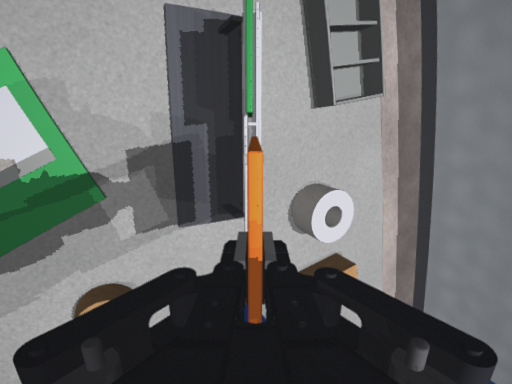

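```bash
python3 - <<'E'
from h import *
c=camera('wrist'); M=np.array(c['mount']); c['P']=M
print('ends in tool',onplane(c,[(255,150),(255.5,322.5)],-.043).round(4))
t=np.array([np.sin(SY),-np.cos(SY),0])
p=SL['o'].copy(); p[2]=.30
T=pose(p,[0,0,-1],t); 
T0=T_now(); plan(T)
E
```

```text
ends in tool [[ 0.0589  0.0009 -0.043 ]
 [-0.0157  0.0011 -0.043 ]]
-0.184 0.043 0.002 0.03 -0.025 0.109 1; -0.178 0.063 0.006 0.03 -0.025 0.109 1; -0.17 0.083 0.008 0.03 -0.025 0.109 1; -0.159 0.102 0.009 0.03 -0.025 0.109 1; -0.146 0.12 0.01 0.03 -0.025 0.109 1; -0.131 0.136 0.009 0.03 -0.025 0.109 1; -0.114 0.15 0.008 0.03 -0.025 0.109 1; -0.096 0.163 0.006 0.03 -0.025 0.109 1; -0.077 0.173 0.003 0.03 -0.025 0.109 1; -0.057 0.18 -0.001 0.03 -0.025 0.109 1
-0.036 0.186 -0.005 0.03 -0.025 0.109 1; -0.015 0.188 -0.011 0.03 -0.025 0.109 1
```

>>> arm_command --motion "-0.184 0.043 0.002 0.03 -0.025 0.109 0; -0.178 0.063 0.006 0.03 -0.025 0.109 0; -0.17 0.083 0.008 0.03 -0.025 0.109 0; -0.159 0.102 0.009 0.03 -0.025 0.109 0; -0.146 0.12 0.01 0.03 -0.025 0.109 0; -0.131 0.136 0.009 0.03 -0.025 0.109 0; -0.114 0.15 0.008 0.03 -0.025 0.109 0; -0.096 0.163 0.006 0.03 -0.025 0.109 0; -0.077 0.173 0.003 0.03 -0.025 0.109 0; -0.057 0.18 -0.001 0.03 -0.025 0.109 0"

```text
time_s: 7.4
eef_pos: [0.5126, -0.2546, 0.2711]
eef_rot: [0.018, 0.995, 0.098, 0.011]
wrist_force: [1.5, -0.1, 0.3]
opening: 0.063
```

```bash
cat > pl.py <<'E'
import sys
from h import *
# python3 pl.py o z dx dy
k,z=sys.argv[1],float(sys.argv[2]); off=[float(v) for v in sys.argv[3:5]] or [0,0]
t=np.array([np.sin(SY),-np.cos(SY),0]); p=SL[k].copy(); p[2]=z; p[0]+=off[0]; p[1]+=off[1]
o=get_obs(); print('t',o['time_s'],T_now()[:3,3].round(4),'F',np.round(o['wrist_force'],1),'open',round(o['opening'],3))
plan(pose(p,[0,0,-1],t),grip=0)
E
python3 pl.py o .30 .001 0
```

```text
t 7.4 [ 0.5126 -0.2546  0.2711] F [ 1.5 -0.1  0.3] open 0.063
0.004 0.178 -0.065 0.018 -0.01 0.1 0; 0.022 0.175 -0.069 0.018 -0.01 0.1 0
```

>>> arm_command --motion "0.004 0.1 -0.1 0.018 -0.01 0.1 0; 0.022 0.175 -0.069 0.018 -0.01 0.1 0; 0 0.05 0 0 0 0 0; 0 0 0 0 0 0 0"

```text
time_s: 7.73
eef_pos: [0.52, -0.3303, 0.2954]
eef_rot: [-0.006, 1.0, -0.021, -0.008]
wrist_force: [-0.2, 0.8, -1.5]
opening: 0.059
```

```bash
python3 pl.py o .25 .001 0; python3 - <<'E'
from h import *
c=cam('wrist','w7.png');c=cam('side','s7.png')
E
```

```text
t 7.7333 [ 0.52   -0.3303  0.2954] F [-0.2  0.8 -1.5] open 0.059
0.02 -0.018 0.113 -0.006 0.008 -0.014 0; 0.019 -0.018 0.113 -0.006 0.008 -0.014 0
```

View pics/w7.png

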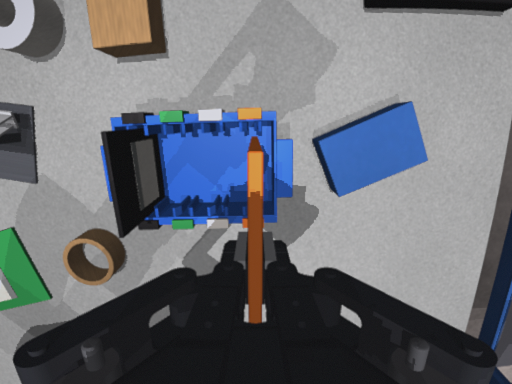

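View pics/s7.png

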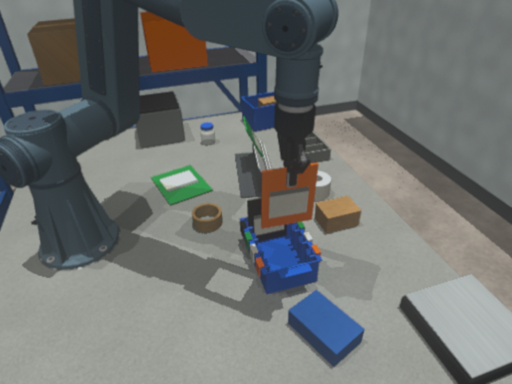

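>>> arm_command --motion "0.04 -0.036 0.1 -0.012 0.016 -0.028 0; 0 0 0.1 0 0 0 0; 0 0 0.1 0 0 0 0; 0 0 0.1 0 0 0 0; 0 0 0 0 0 0 0"

```text
time_s: 8.25
eef_pos: [0.5275, -0.3107, 0.2094]
eef_rot: [-0.002, 1.0, 0.002, -0.0]
wrist_force: [-0.6, 0.7, -2.4]
opening: 0.06
```

```bash
python3 pl.py o .20 .001 0
```

```text
t 8.25 [ 0.5275 -0.3107  0.2094] F [-0.6  0.7 -2.4] open 0.06
-0 0.062 0.047 -0.004 0 0.016 0
```

>>> arm_command --motion "0 0.062 0 -0.004 0 0.016 0; 0 0 0 0 0 0 0; 0 0 0 0 0 0 0"

```text
time_s: 8.5
eef_pos: [0.5276, -0.32, 0.2096]
eef_rot: [-0.001, 1.0, -0.005, -0.001]
wrist_force: [0.4, 0.5, -1.2]
opening: 0.063
```

```bash
python3 pl.py o .20 .001 0; python3 - <<'E'
from h import *
import pickle
c=cam('wrist','w8.png'); pickle.dump(c,open('w8.pkl','wb'))
ex=np.array([np.cos(SY),np.sin(SY),0]); s=SL['o'].copy()
for a in (.0746,-.0746):
    q=s+a*ex; q[2]=.076; print(proj(c,[q]).round(1))
im=cv2.imread('pics/w8.png')[40:340,100:400]; cv2.imwrite('pics/w8z.png',cv2.resize(im,None,fx=2,fy=2,interpolation=cv2.INTER_CUBIC))
E
```

```text
t 8.5 [ 0.5276 -0.32    0.2096] F [ 0.4  0.5 -1.2] open 0.063
-0 0.016 0.048 -0.001 0.002 0.004 0
[[258.5 119.1]]
[[257.5 257.4]]
```

View pics/w8z.png

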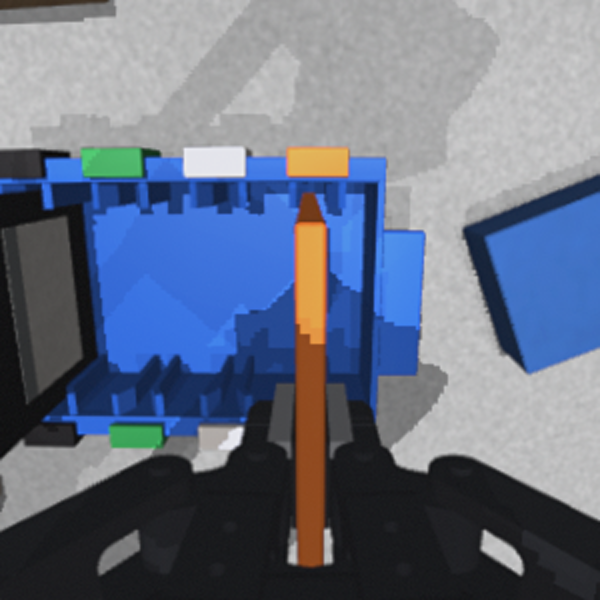

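>>> arm_command --motion "0 0.018 0 -0.001 0.002 0.004 0; 0 0 0.04 0 0 0 0; 0 0 0 0 0 0 0"

```text
time_s: 8.8
eef_pos: [0.529, -0.3255, 0.2048]
eef_rot: [0.002, 1.0, -0.007, 0.003]
wrist_force: [0.0, 0.1, -1.6]
opening: 0.062
```

```bash
python3 pl.py o .18 .001 0; python3 -c "
from h import *
print(T_now().round(4))"
```

```text
t 8.8 [ 0.529  -0.3255  0.2048] F [ 0.   0.1 -1.6] open 0.062
-0.009 -0.013 0.124 0.004 -0.005 -0.001 0
[[ 0.9999 -0.0141  0.0052  0.529 ]
 [-0.0141 -0.9999 -0.0047 -0.3255]
 [ 0.0053  0.0046 -1.      0.2048]
 [ 0.      0.      0.      1.    ]]
```

>>> arm_command --motion "-0.008 -0.012 0.05 0.004 -0.005 -0.001 0; 0 0 0.07 0 0 0 0; 0 0 0 0 0 0 0"

```text
time_s: 9.05
eef_pos: [0.5277, -0.3238, 0.1804]
eef_rot: [0.001, 1.0, -0.007, 0.001]
wrist_force: [-0.7, 0.1, -1.7]
opening: 0.064
```

```bash
python3 pl.py o .17 .001 0
```

```text
t 9.05 [ 0.5277 -0.3238  0.1804] F [-0.7  0.1 -1.7] open 0.064
-0.001 -0.003 0.052 0.002 -0.001 -0 0
```

Board bottom is now about at the rim (73 mm); aligned within 1 mm. Lower in steps.

>>> arm_command --motion "0 -0.003 0.05 0.002 0 0 0; 0 0 0.05 0 0 0 0; 0 0 0 0 0 0 0"

```text
time_s: 9.3
eef_pos: [0.5275, -0.3228, 0.1582]
eef_rot: [-0.001, 1.0, -0.007, 0.0]
wrist_force: [-0.5, 0.4, -1.3]
opening: 0.064
```

```bash
python3 pl.py o .14 .001 0; python3 - <<'E'
from h import *
c=cam('wrist')
im=c['img'][40:340,100:400,::-1]; cv2.imwrite('pics/w9z.png',cv2.resize(im,None,fx=2,fy=2,interpolation=cv2.INTER_CUBIC))
E
```

```text
t 9.3 [ 0.5275 -0.3228  0.1582] F [-0.5  0.4 -1.3] open 0.064
0 0.002 0.091 -0.001 -0.001 -0 0
```

View pics/w9z.png

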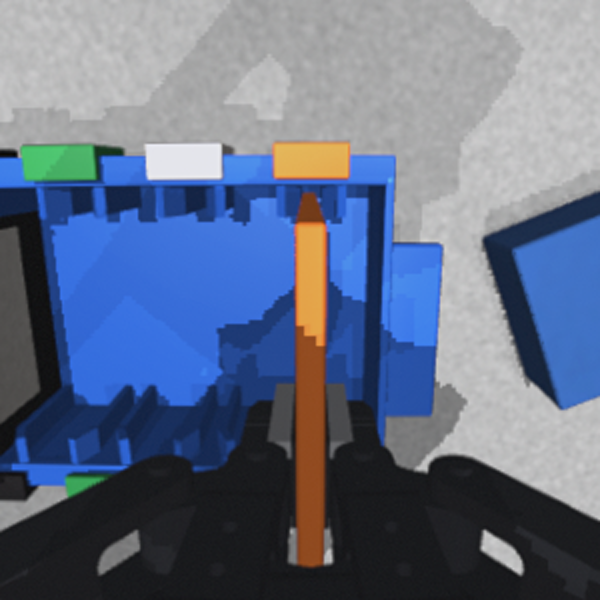

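>>> arm_command --motion "0 0 0.05 0 0 0 0; 0 0 0.05 0 0 0 0; 0 0 0.05 0 0 0 0; 0 0 0 0 0 0 0"

```text
time_s: 9.68
eef_pos: [0.5283, -0.3234, 0.127]
eef_rot: [0.0, 1.0, -0.007, 0.001]
wrist_force: [-0.4, 0.9, -1.5]
opening: 0.06
```

```bash
python3 pl.py o .113 .001 0
```

```text
t 9.6833 [ 0.5283 -0.3234  0.127 ] F [-0.4  0.9 -1.5] open 0.06
-0.004 -0.001 0.07 0 -0.002 -0 0
```

>>> arm_command --motion "-0.003 0 0.03 0 0 0 0; 0 0 0.025 0 0 0 0; 0 0 0 0 0 0 0"

```text
time_s: 9.93
eef_pos: [0.5275, -0.3232, 0.1141]
eef_rot: [-0.0, 1.0, -0.007, 0.001]
wrist_force: [-0.6, -0.4, -0.8]
opening: 0.059
```

>>> arm_command --motion "0 0 0.015 0 0 0 0; 0 0 0 0 0 0 0"

```text
time_s: 10.1
eef_pos: [0.5283, -0.3244, 0.1134]
eef_rot: [0.001, 1.0, -0.007, 0.002]
wrist_force: [0.2, -0.3, -1.6]
opening: 0.064
```

>>> arm_command --motion "0 0.000 0.015 0 0 0 0; 0 0 0.01 0 0 0 0; 0 0 0 0 0 0 0"

```text
time_s: 10.35
eef_pos: [0.5292, -0.3252, 0.113]
eef_rot: [0.002, 1.0, -0.007, 0.003]
wrist_force: [0.5, 1.3, -2.2]
opening: 0.063
```

>>> arm_command --motion "-0.005 -0.007 0.03 0.003 -0.003 0 0; 0 0 0 0 0 0 0"

```text
time_s: 10.52
eef_pos: [0.5303, -0.3255, 0.1139]
eef_rot: [0.002, 1.0, -0.006, 0.003]
wrist_force: [-0.4, 3.9, -3.8]
opening: 0.064
```

```bash
python3 pl.py o .108 .001 0;python3 - <<'E'
from h import *
c=cam('wrist','w10.png');c=cam('side','s10.png')
im=c['img'][140:320,190:390,::-1]; cv2.imwrite('pics/s10z.png',cv2.resize(im,None,fx=3.3,fy=3.3,interpolation=cv2.INTER_CUBIC))
E
```

```text
t 10.5167 [ 0.5303 -0.3255  0.1139] F [-0.4  3.9 -3.8] open 0.064
-0.014 -0.012 0.03 0.005 -0.006 0 0
```

View pics/s10z.png

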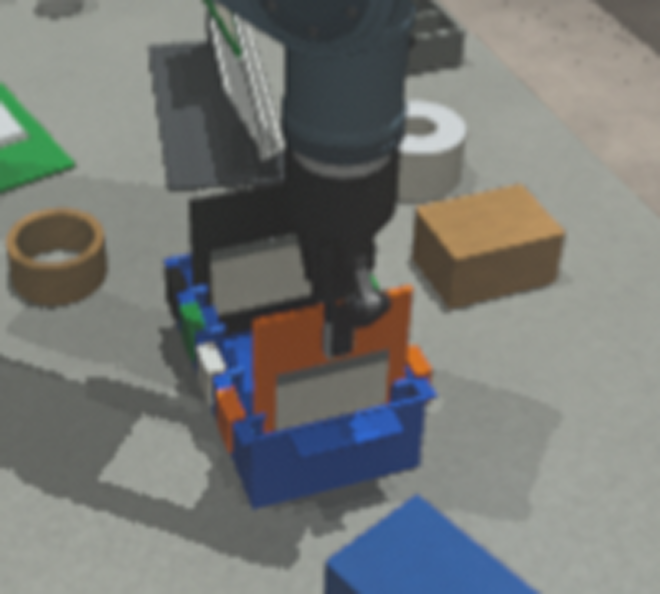

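View pics/w10.png

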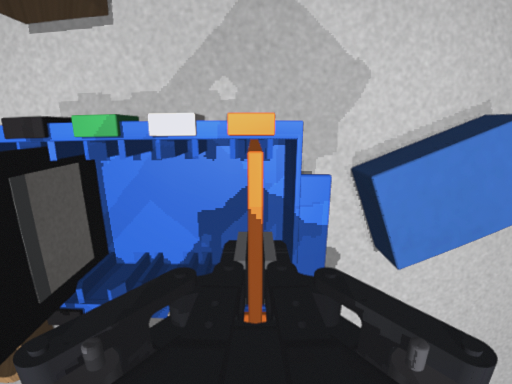

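```bash
python3 - <<'E'
from h import *
c=cam('side'); ex=np.array([np.cos(SY),np.sin(SY),0])
for z in (.156,.161,.166):
    s=SL['o']+[.001,0,0]; s[2]=z; print(z,((proj(c,[s-.06*ex,s+.06*ex])-[190,140])*3.3).round(0).tolist())
    s=SL['o']-[0,-.1504,0]; s[2]=z; s[0]=.5285; print(' black',((proj(c,[s-.06*ex])-[190,140])*3.3).round(0).tolist())
E
```

```text
0.156 [[248.0, 319.0], [407.0, 284.0]]
 black [[188.0, 198.0]]
0.161 [[248.0, 314.0], [408.0, 279.0]]
 black [[188.0, 193.0]]
0.166 [[248.0, 309.0], [408.0, 273.0]]
 black [[188.0, 187.0]]
```

Image heights match the seated value (z 0.156). Release.

>>> arm_command --motion "0 0 0 0 0 0 0.35; 0 0 0 0 0 0 0.35; 0 0 0 0 0 0 0.35; 0 0 0 0 0 0 0.35"

```text
time_s: 11.0
eef_pos: [0.5304, -0.3262, 0.1107]
eef_rot: [0.003, 1.0, -0.006, 0.003]
wrist_force: [-0.5, 0.9, 0.0]
opening: 0.354
```

```bash
python3 pl.py o .11 .001 0;python3 - <<'E'
from h import *
c=cam('wrist','w11.png');c=cam('side','s11.png')
im=c['img'][140:320,190:390,::-1]; cv2.imwrite('pics/s11z.png',cv2.resize(im,None,fx=3.3,fy=3.3,interpolation=cv2.INTER_CUBIC))
E
```

```text
t 11.0 [ 0.5304 -0.3262  0.1107] F [-0.5  0.9  0. ] open 0.354
-0.015 -0.016 0.003 0.006 -0.006 0.001 0
```

View pics/s11z.png

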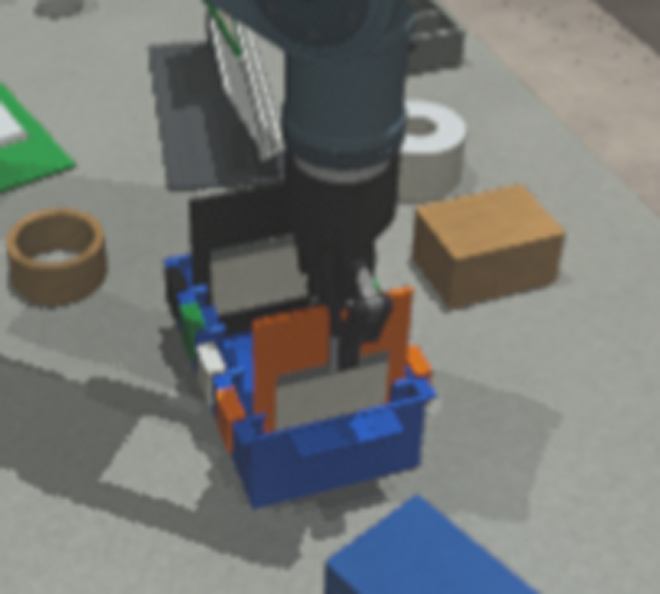

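View pics/w11.png

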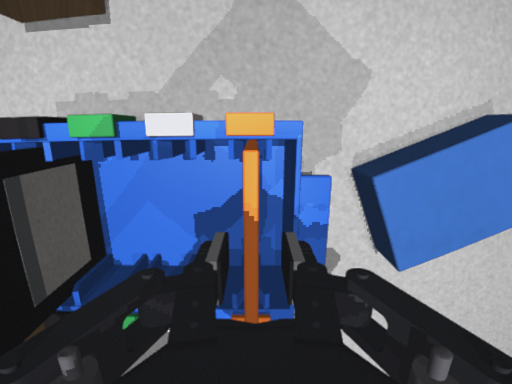

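>>> arm_command --motion "0 -0.012 -0.03 0.006 -0.006 0 0.35; 0 0 -0.1 0 0 0 0.35; 0 0 -0.15 0 0 0 0.35; 0 0 -0.2 0 0 0 0.5; 0 0 -0.2 0 0 0 0.5; 0 0 -0.2 0 0 0 0.5"

```text
time_s: 11.6
eef_pos: [0.5252, -0.3192, 0.281]
eef_rot: [-0.009, 1.0, -0.007, -0.01]
wrist_force: [0.7, -1.0, 0.4]
opening: 0.502
```

```bash
python3 - <<'E'
from h import *
print(T_now()[:3,3].round(3),get_obs()['time_s'])
plan(pose(TOP['g']-.04*zd,zd,ys),grip=.5)
E
```

```text
[ 0.525 -0.319  0.281] 11.6
0.013 -0.193 0.028 -0.026 0.02 -0.087 0.5; 0.03 -0.192 0.023 -0.026 0.02 -0.087 0.5; 0.047 -0.189 0.019 -0.026 0.02 -0.087 0.5; 0.064 -0.184 0.015 -0.026 0.02 -0.087 0.5; 0.08 -0.178 0.012 -0.026 0.02 -0.087 0.5; 0.096 -0.17 0.009 -0.026 0.02 -0.087 0.5; 0.111 -0.161 0.007 -0.026 0.02 -0.087 0.5; 0.125 -0.151 0.005 -0.026 0.02 -0.087 0.5; 0.138 -0.139 0.004 -0.026 0.02 -0.087 0.5; 0.15 -0.126 0.003 -0.026 0.02 -0.087 0.5
0.161 -0.111 0.003 -0.026 0.02 -0.087 0.5; 0.17 -0.096 0.004 -0.026 0.02 -0.087 0.5; 0.178 -0.081 0.005 -0.026 0.02 -0.087 0.5; 0.185 -0.064 0.007 -0.026 0.02 -0.087 0.5; 0.189 -0.047 0.01 -0.026 0.02 -0.087 0.5
```

>>> arm_command --motion "0.013 -0.193 0.01 -0.026 0.02 -0.087 0.5; 0.03 -0.192 0.01 -0.026 0.02 -0.087 0.5; 0.047 -0.189 0.01 -0.026 0.02 -0.087 0.5; 0.064 -0.184 0.01 -0.026 0.02 -0.087 0.5; 0.08 -0.178 0.012 -0.026 0.02 -0.087 0.5; 0.096 -0.17 0.009 -0.026 0.02 -0.087 0.5; 0.111 -0.161 0.007 -0.026 0.02 -0.087 0.5; 0.125 -0.151 0.005 -0.026 0.02 -0.087 0.5; 0.138 -0.139 0.004 -0.026 0.02 -0.087 0.5; 0.15 -0.126 0.003 -0.026 0.02 -0.087 0.5"

```text
time_s: 12.43
eef_pos: [0.5606, 0.0689, 0.257]
eef_rot: [0.141, 0.879, 0.442, 0.108]
wrist_force: [1.0, -0.8, 0.8]
opening: 0.502
```

```bash
python3 - <<'E'
from h import *
print(T_now()[:3,3].round(3),get_obs()['time_s'])
plan(pose(TOP['g']-.04*zd,zd,ys),grip=.5)
E
```

```text
[0.561 0.069 0.257] 12.4333
0.158 -0.119 0.021 -0.016 0.021 -0.082 0.5; 0.167 -0.106 0.022 -0.016 0.021 -0.082 0.5; 0.175 -0.091 0.025 -0.016 0.021 -0.082 0.5; 0.181 -0.077 0.027 -0.016 0.021 -0.082 0.5; 0.187 -0.061 0.03 -0.016 0.021 -0.082 0.5
```

>>> arm_command --motion "0.158 -0.119 0.01 -0.016 0.021 -0.082 0.5; 0.167 -0.106 0.01 -0.016 0.021 -0.082 0.5; 0.175 -0.091 0.01 -0.016 0.021 -0.082 0.5; 0.181 -0.077 0.01 -0.016 0.021 -0.082 0.5; 0.187 -0.061 0.01 -0.016 0.021 -0.082 0.5; 0 0 0 0 0 0 0.5"

```text
time_s: 12.93
eef_pos: [0.5593, 0.2801, 0.2223]
eef_rot: [0.174, 0.74, 0.634, 0.146]
wrist_force: [-0.2, 0.0, 0.3]
opening: 0.501
```

```bash
python3 - <<'E'
from h import *
print(T_now().round(3),get_obs()['time_s'])
plan(pose(TOP['g']-.02*zd,zd,ys),grip=.5)
c=cam('wrist','w12.png'); e=np.array([-ys[1],ys[0],0])
print(proj(c,[TOP['g'],TOP['g']+.06*e,TOP['g']-.06*e]).round(1))
E
```

```text
[[ 0.154  0.886  0.437  0.559]
 [ 0.988 -0.137 -0.072  0.28 ]
 [-0.004  0.443 -0.897  0.222]
 [ 0.     0.     0.     1.   ]] 12.9333
-0.043 0.014 0.1 0.004 -0.006 0.016 0.5; -0.042 0.015 0.1 0.004 -0.006 0.016 0.5
[[260.3 234.7]
 [263.3 159.6]
 [257.6 299.3]]
```

View pics/w12.png

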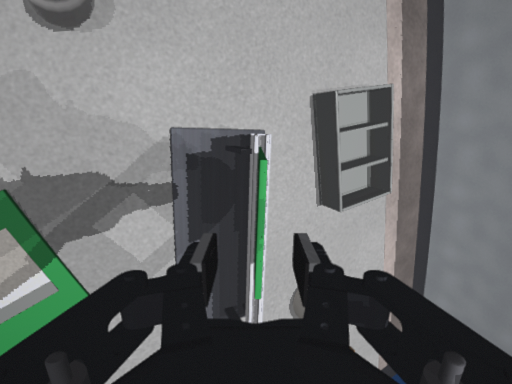

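>>> arm_command --motion "-0.043 0.014 0.05 0.004 -0.006 0.016 0.5; -0.042 0.015 0.05 0.004 -0.006 0.016 0.5; 0 0 0 0 0 0 0.5"

```text
time_s: 13.23
eef_pos: [0.5717, 0.2571, 0.2076]
eef_rot: [0.173, 0.754, 0.618, 0.141]
wrist_force: [-0.7, -0.7, 0.1]
opening: 0.503
```

```bash
cat > ps.py <<'E'
import sys
from h import *
d=float(sys.argv[1]); Tt=pose(TOP['g']+d*zd,zd,ys)
print(T_now()[:3,3].round(4),get_obs()['time_s'],get_obs()['opening'])
t,r=delta(Tt); print(t.round(3),r.round(3))
E
python3 ps.py -.01
```

```text
[0.5717 0.2571 0.2076] 13.2333 0.5034761903307275
[ 0.019 -0.011  0.148] [ 0.001  0.004 -0.007]
```

>>> arm_command --motion "0.019 -0.011 0.09 0.001 0.004 -0.007 0.5; 0 0 0.05 0 0 0 0.5; 0 0 0 0 0 0 0.5"

```text
time_s: 13.48
eef_pos: [0.5855, 0.2527, 0.1813]
eef_rot: [0.173, 0.755, 0.617, 0.141]
wrist_force: [-0.3, -0.2, -1.1]
opening: 0.5
```

```bash
python3 ps.py .047
```

```text
[0.5855 0.2527 0.1813] 13.4833 0.4995694534282455
[ 0.028 -0.018  0.284] [ 0.     0.004 -0.01 ]
```

>>> arm_command --motion "0.028 -0.018 0.08 0 0.004 -0.01 0.5; 0 0 0.1 0 0 0 0.5; 0 0 0.09 0 0 0 0.5; 0 0 0 0 0 0 0.5"

```text
time_s: 13.82
eef_pos: [0.6098, 0.2495, 0.1322]
eef_rot: [0.173, 0.754, 0.618, 0.142]
wrist_force: [-1.1, 0.3, -1.7]
opening: 0.504
```

```bash
python3 ps.py .047; python3 -c "
from h import *
cam('wrist','w13.png')"
```

```text
[0.6098 0.2495 0.1322] 13.8167 0.5042523582679264
[ 0.019 -0.021  0.009] [ 0.002  0.003 -0.007]
```

View pics/w13.png

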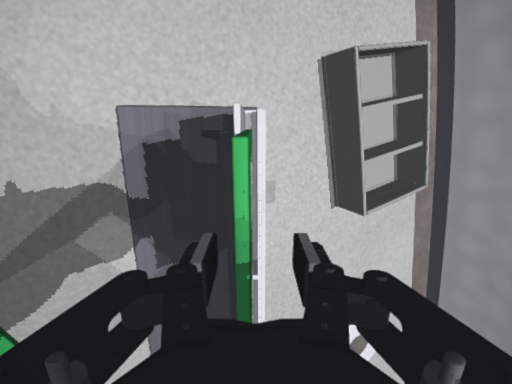

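>>> arm_command --motion "0.02 -0.024 0.005 0.002 0.003 -0.007 0.5; 0 0 0 0 0 0 0.5"

```text
time_s: 14.03
eef_pos: [0.6075, 0.2541, 0.1325]
eef_rot: [0.173, 0.752, 0.62, 0.143]
wrist_force: [-0.5, 0.0, -0.7]
opening: 0.497
```

```bash
python3 ps.py .047; python3 -c "
from h import *
cam('wrist','w14.png')"
```

```text
[0.6075 0.2541 0.1325] 14.0333 0.49695145248729616
[-0.    -0.008  0.017] [ 0.003 -0.001 -0.002]
```

View pics/w14.png

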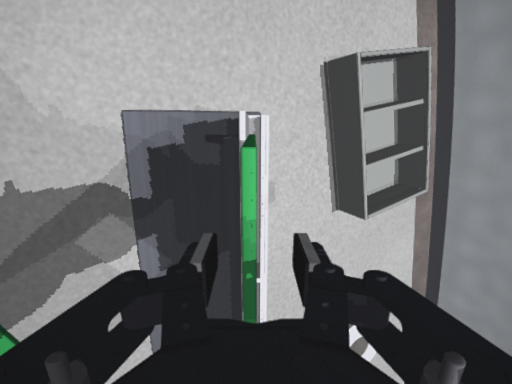

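>>> arm_command --motion "0 -0.01 0.017 0.003 0 -0.002 0.5; 0 0 0 0 0 0 0; 0 0 0 0 0 0 0; 0 0 0 0 0 0 0; 0 0 0 0 0 0 0; 0 0 0 0 0 0 0; 0 0 0 0 0 0 0; 0 0 0 0 0 0 0"

```text
time_s: 14.75
eef_pos: [0.6077, 0.2556, 0.1326]
eef_rot: [0.172, 0.751, 0.621, 0.145]
wrist_force: [0.3, -0.0, -0.7]
opening: 0.062
```

```bash
python3 ps.py .047; python3 -c "
from h import *
cam('wrist','w15.png'); c=camera('wrist'); c['P']=np.array(c['mount']);print(get_obs()['wrist_force'])"
```

```text
[0.6077 0.2556 0.1326] 14.75 0.06226004840090604
[-0.008 -0.008  0.018] [ 0.004 -0.004  0.001]
[-0.09945915 -0.12602285 -0.93615198]
```

View pics/w15.png

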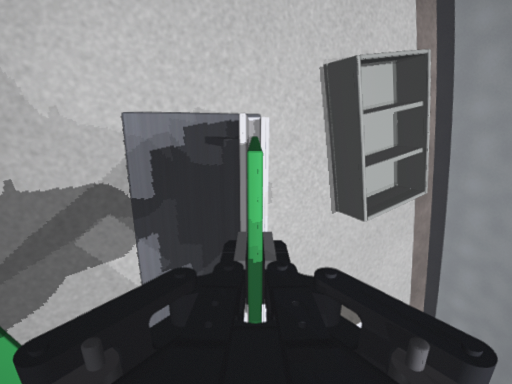

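>>> arm_command --motion "0 0 -0.05 0 0 0 0; 0 0 -0.1 0 0 0 0; 0 0 -0.1 0 0 0 0; 0 0 -0.15 0 0 0 0; 0 0 -0.15 0 0 0 0; 0 0 -0.15 0 0 0 0; 0 0 -0.15 0 0 0 0; 0 0 -0.15 0 0 0 0"

```text
time_s: 15.52
eef_pos: [0.5166, 0.2691, 0.3158]
eef_rot: [0.171, 0.752, 0.621, 0.141]
wrist_force: [0.6, -0.2, -1.0]
opening: 0.066
```

```bash
python3 pl.py g .31 .0015 0
```

```text
t 15.5167 [0.5166 0.2691 0.3158] F [ 0.6 -0.2 -1. ] open 0.066
-0.185 0.035 0.02 0.027 -0.023 0.1 0; -0.18 0.055 0.023 0.027 -0.023 0.1 0; -0.172 0.074 0.025 0.027 -0.023 0.1 0; -0.163 0.093 0.027 0.027 -0.023 0.1 0; -0.152 0.11 0.028 0.027 -0.023 0.1 0; -0.138 0.126 0.028 0.027 -0.023 0.1 0; -0.124 0.141 0.027 0.027 -0.023 0.1 0; -0.108 0.154 0.025 0.027 -0.023 0.1 0; -0.09 0.165 0.023 0.027 -0.023 0.1 0; -0.072 0.174 0.02 0.027 -0.023 0.1 0
-0.053 0.181 0.017 0.027 -0.023 0.1 0; -0.033 0.186 0.012 0.027 -0.023 0.1 0; -0.013 0.189 0.008 0.027 -0.023 0.1 0
```

>>> arm_command --motion "-0.185 0.035 0.005 0.027 -0.023 0.1 0; -0.18 0.055 0.01 0.027 -0.023 0.1 0; -0.172 0.074 0.01 0.027 -0.023 0.1 0; -0.163 0.093 0.01 0.027 -0.023 0.1 0; -0.152 0.11 0.01 0.027 -0.023 0.1 0; -0.138 0.126 0.01 0.027 -0.023 0.1 0; -0.124 0.141 0.01 0.027 -0.023 0.1 0; -0.108 0.154 0.01 0.027 -0.023 0.1 0"

```text
time_s: 16.18
eef_pos: [0.5103, -0.0279, 0.3522]
eef_rot: [0.067, 0.964, 0.249, 0.069]
wrist_force: [1.3, 1.0, -1.2]
opening: 0.061
```

```bash
python3 pl.py g .31 .0015 0
```

```text
t 16.1833 [ 0.5103 -0.0279  0.3522] F [ 1.3  1.  -1.2] open 0.061
-0.07 0.142 0.052 0.021 -0.022 0.082 0; -0.056 0.149 0.051 0.021 -0.022 0.082 0; -0.042 0.154 0.048 0.021 -0.022 0.082 0; -0.027 0.158 0.046 0.021 -0.022 0.082 0; -0.012 0.161 0.043 0.021 -0.022 0.082 0; 0.003 0.162 0.039 0.021 -0.022 0.082 0
```

>>> arm_command --motion "-0.07 0.142 0.03 0.021 -0.022 0.082 0; -0.056 0.149 0.03 0.021 -0.022 0.082 0; -0.042 0.154 0.03 0.021 -0.022 0.082 0; -0.027 0.158 0.03 0.021 -0.022 0.082 0; -0.012 0.161 0.03 0.021 -0.022 0.082 0; 0.003 0.15 0.03 0.021 -0.022 0.082 0; 0 0 0 0 0 0 0"

```text
time_s: 16.77
eef_pos: [0.5219, -0.2348, 0.3354]
eef_rot: [-0.0, 1.0, -0.024, 0.003]
wrist_force: [-1.0, -0.6, -2.0]
opening: 0.061
```

```bash
python3 pl.py g .31 .0015 0
```

```text
t 16.7667 [ 0.5219 -0.2348  0.3354] F [-1.  -0.6 -2. ] open 0.061
0.031 -0.06 0.127 -0.001 -0.005 -0.032 0
```

>>> arm_command --motion "0.031 -0.06 0 -0.001 -0.005 -0.032 0; 0 0 0.1 0 0 0 0; 0 0 0 0 0 0 0"

```text
time_s: 17.02
eef_pos: [0.5288, -0.2236, 0.3159]
eef_rot: [-0.0, 1.0, -0.006, 0.0]
wrist_force: [-1.3, -0.4, -1.8]
opening: 0.067
```

```bash
python3 pl.py g .28 .0015 0
```

```text
t 17.0167 [ 0.5288 -0.2236  0.3159] F [-1.3 -0.4 -1.8] open 0.067
-0.001 -0.003 0.179 -0 -0 0.001 0
```

>>> arm_command --motion "0 -0.003 0.1 0 0 0 0; 0 0 0.15 0 0 0 0; 0 0 0.15 0 0 0 0; 0 0 0.08 0 0 0 0; 0 0 0 0 0 0 0"

```text
time_s: 17.43
eef_pos: [0.5327, -0.216, 0.2252]
eef_rot: [0.003, 1.0, 0.002, 0.005]
wrist_force: [-0.7, 1.2, -0.8]
opening: 0.064
```

```bash
python3 pl.py g .18 .0015 0; python3 - <<'E'
from h import *
c=cam('wrist','w16.png')
ex=np.array([np.cos(SY),np.sin(SY),0]); s=SL['g'].copy()
for a in (.0746,-.0746):
    q=s+a*ex; q[2]=.076; print(proj(c,[q]).round(1))
E
```

```text
t 17.4333 [ 0.5327 -0.216   0.2252] F [-0.7  1.2 -0.8] open 0.064
-0.011 0.017 0.113 0.002 -0.005 0.008 0; -0.011 0.017 0.113 0.002 -0.005 0.008 0
[[262.  125.7]]
[[259.1 256.4]]
```

View pics/w16.png

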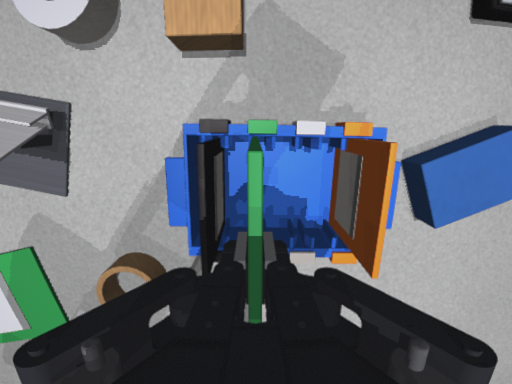

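>>> arm_command --motion "-0.022 0.036 0 0.004 -0.01 0.016 0; 0 0 0.05 0 0 0 0; 0 0 0 0 0 0 0"

```text
time_s: 17.73
eef_pos: [0.531, -0.2232, 0.222]
eef_rot: [0.003, 1.0, -0.005, 0.003]
wrist_force: [-0.7, -0.1, -1.9]
opening: 0.065
```

```bash
python3 pl.py g .18 .0015 0
```

```text
t 17.7333 [ 0.531  -0.2232  0.222 ] F [-0.7 -0.1 -1.9] open 0.065
-0.006 -0.001 0.105 0.003 -0.003 0.001 0; -0.006 -0 0.105 0.003 -0.003 0.001 0
```

>>> arm_command --motion "-0.011 0 0.06 0.006 -0.006 0.002 0; 0 0 0.07 0 0 0 0; 0 0 0.05 0 0 0 0; 0 0 0 0 0 0 0"

```text
time_s: 18.07
eef_pos: [0.5306, -0.2251, 0.1874]
eef_rot: [0.001, 1.0, -0.007, 0.003]
wrist_force: [-0.5, 0.6, -1.5]
opening: 0.06
```

```bash
python3 pl.py g .165 .0015 0
```

```text
t 18.0667 [ 0.5306 -0.2251  0.1874] F [-0.5  0.6 -1.5] open 0.06
-0.01 -0.01 0.112 0.002 -0.005 -0 0
```

>>> arm_command --motion "-0.01 -0.01 0.01 0.002 -0.005 0 0; 0 0 0.04 0 0 0 0; 0 0 0 0 0 0 0"

```text
time_s: 18.32
eef_pos: [0.5283, -0.2231, 0.1765]
eef_rot: [-0.0, 1.0, -0.007, -0.0]
wrist_force: [-0.3, 0.4, -2.6]
opening: 0.059
```

```bash
python3 pl.py g .15 .0015 0;  python3 - <<'E'
from h import *
c=cam('wrist','w17.png')
E
```

```text
t 18.3167 [ 0.5283 -0.2231  0.1765] F [-0.3  0.4 -2.6] open 0.059
0.002 0 0.132 -0 0.001 -0.001 0
```

View pics/w17.png

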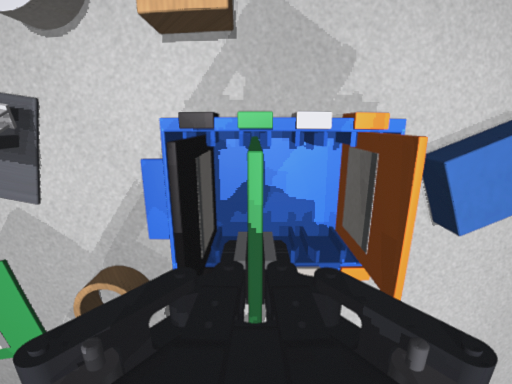

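Green clip (255,120) and board (255,150+) are aligned, with board at the rim. Lower.

>>> arm_command --motion "0 0 0.05 0 0 0 0; 0 0 0.05 0 0 0 0; 0 0 0.04 0 0 0 0; 0 0 0 0 0 0 0"

```text
time_s: 18.7
eef_pos: [0.5296, -0.2238, 0.1479]
eef_rot: [0.001, 1.0, -0.007, 0.001]
wrist_force: [-0.4, 0.1, -2.5]
opening: 0.062
```

```bash
python3 pl.py g .113 .0015 0;  python3 - <<'E'
from h import *
c=cam('wrist','w18.png')
c=cam('side','s18.png')
im=c['img'][140:320,190:390,::-1]; cv2.imwrite('pics/s18z.png',cv2.resize(im,None,fx=3.3,fy=3.3,interpolation=cv2.INTER_CUBIC))
E
```

```text
t 18.7 [ 0.5296 -0.2238  0.1479] F [-0.4  0.1 -2.5] open 0.062
-0.005 -0.004 0.175 0.002 -0.002 -0 0
```

View pics/w18.png

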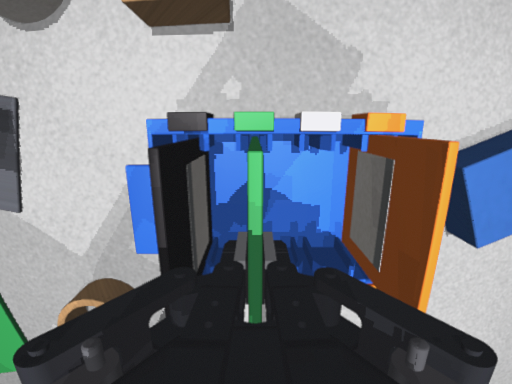

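View pics/s18z.png

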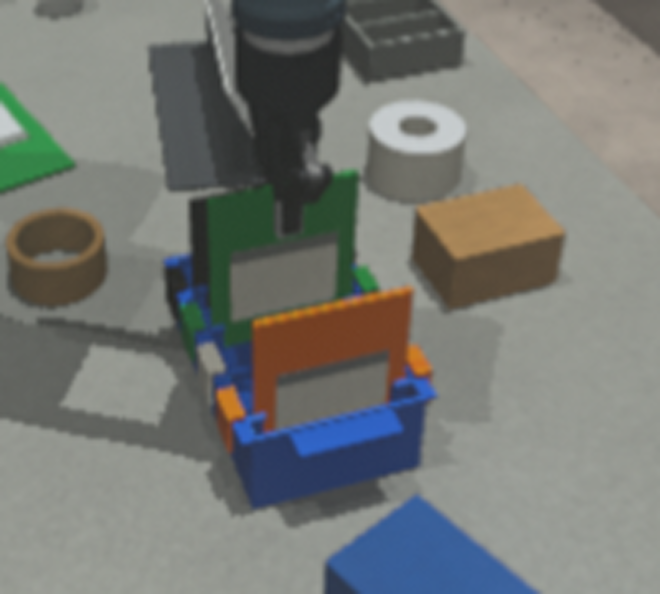

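>>> arm_command --motion "-0.005 -0.004 0.05 0.002 -0.002 0 0; 0 0 0.05 0 0 0 0; 0 0 0.03 0 0 0 0; 0 0 0 0 0 0 0"

```text
time_s: 19.13
eef_pos: [0.5299, -0.2239, 0.1219]
eef_rot: [0.001, 1.0, -0.007, 0.002]
wrist_force: [-0.5, 0.6, -1.8]
opening: 0.061
```

```bash
python3 pl.py g .113 .0015 0
```

```text
t 19.1333 [ 0.5299 -0.2239  0.1219] F [-0.5  0.6 -1.8] open 0.061
-0.006 -0.004 0.044 0.002 -0.003 -0 0
```

>>> arm_command --motion "-0.006 -0.004 0.025 0.002 -0.003 0 0; 0 0 0.02 0 0 0 0; 0 0 0 0 0 0 0"

```text
time_s: 19.38
eef_pos: [0.5288, -0.2232, 0.1123]
eef_rot: [-0.0, 1.0, -0.007, 0.0]
wrist_force: [-1.6, -0.2, 4.1]
opening: 0.061
```

```bash
python3 pl.py g .113 .0015 0; python3 - <<'E'
from h import *
c=cam('wrist','w19.png')
E
```

```text
t 19.3833 [ 0.5288 -0.2232  0.1123] F [-1.6 -0.2  4.1] open 0.061
-0.001 -0.001 -0.004 -0 -0 -0 0
```

View pics/w19.png

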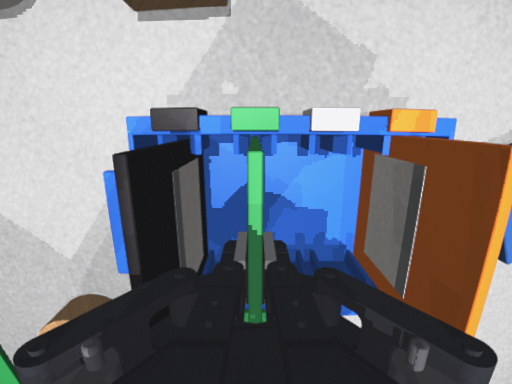

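>>> arm_command --motion "0 0 0 0 0 0 0.18; 0 0 0 0 0 0 0.18; 0 0 0 0 0 0 0.18"

```text
time_s: 19.68
eef_pos: [0.5295, -0.2235, 0.1128]
eef_rot: [0.0, 1.0, -0.007, 0.001]
wrist_force: [-0.3, 0.5, -0.2]
opening: 0.177
```

```bash
python3 pl.py g .113 .0015 0; python3 - <<'E'
from h import *
c=cam('wrist','w20.png')
E
```

```text
t 19.6833 [ 0.5295 -0.2235  0.1128] F [-0.3  0.5 -0.2] open 0.177
-0.004 -0.002 -0.001 0 -0.002 -0 0
```

View pics/w20.png

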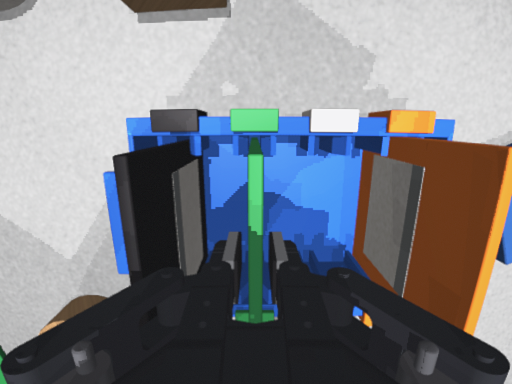

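Released; black undisturbed. Rise straight.

>>> arm_command --motion "0 0 -0.04 0 0 0 0.18; 0 0 -0.05 0 0 0 0.18; 0 0 -0.08 0 0 0 0.18; 0 0 -0.1 0 0 0 0.18; 0 0 -0.15 0 0 0 0.18; 0 0 -0.2 0 0 0 0.18; 0 0 -0.2 0 0 0 0.18; -0.1 0 -0.15 0 0 0 0.18; -0.15 0 -0.1 0 0 0 0.18; 0 0 0 0 0 0 0.18"

```text
time_s: 20.57
eef_pos: [0.4771, -0.2217, 0.3445]
eef_rot: [0.001, 1.0, -0.006, 0.002]
wrist_force: [1.7, 0.4, 1.3]
opening: 0.182
```

```bash
python3 - <<'E'
from h import *
o=get_obs(); print(o['time_s'],o['eef_pos'])
c=cam('wrist','w21.png')
c=cam('side','s21.png')
im=c['img'][140:320,190:390,::-1]; cv2.imwrite('pics/s21z.png',cv2.resize(im,None,fx=3.3,fy=3.3,interpolation=cv2.INTER_CUBIC))
ex=np.array([np.cos(SY),np.sin(SY),0])
for k,y in (('o',0),('g',0)):
    s=SL[k]+[.001,0,0]; s[2]=.156; print(k,((proj(c,[s-.06*ex,s+.06*ex])-[190,140])*3.3).round(0).tolist())
s=SL['g']+[.001,.05,.15]; print('b',((proj(c,[s-.06*ex,s+.06*ex])-[190,140])*3.3).round(0).tolist())
cam('top','t21.png')
E
```

```text
20.5667 [ 0.47707435 -0.22173949  0.3445025 ]
o [[248.0, 319.0], [407.0, 284.0]]
g [[207.0, 235.0], [354.0, 205.0]]
b [[188.0, 198.0], [330.0, 170.0]]
```

View pics/w21.png

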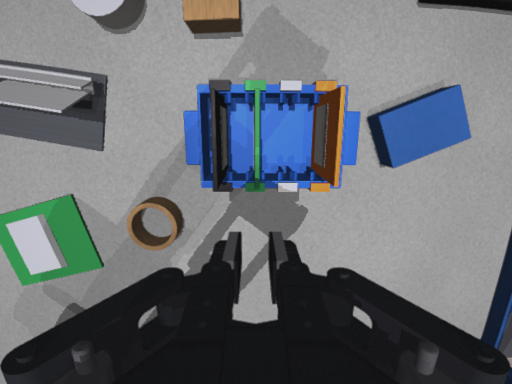

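View pics/s21z.png

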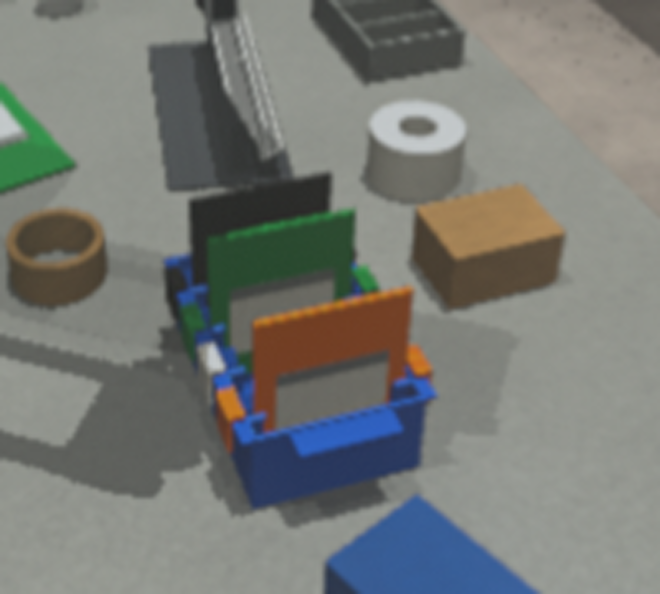

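View pics/t21.png

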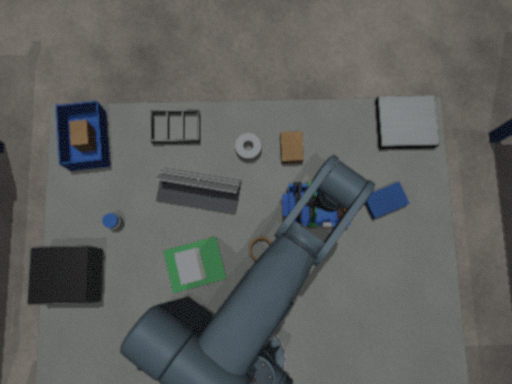

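```bash
python3 -c "
from bench import *
print(hand_in(), get_obs()['time_s'])"
```

```text
the job is handed in; nothing more can be done
the job is handed in; nothing more can be done
```

The orange board and then the green board were drawn out of the stand along their own planes, lowered into the slots with their own clip colours, and released. I handed the job in at about 20.7 s of the 72 s allowed. The green board I took was the small one in the stand; the large flat green look-alike was left alone.

- **Heights:** after the release, the side camera put the upper edges of both boards within about 6 pixels of a 3.3× enlarged crop (a few mm) of the fully seated position. The black board, which was already seated, showed the same small offset.
- **Upright and in place:** the final wrist view shows both boards upright between their own clips. The stand is empty, and the black board and the other things on the bench look unmoved.
- **Green board:** the floor contact showed as a rise to about 4 N upward at the expected height.
- **Orange board:** I saw no upward contact force, only that it stopped going down at the seated height, with up to about 4 N sideways. That it is seated therefore rests on the stop and the pictures. It sits roughly 3 mm towards +x from where I had predicted it.

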